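# Clear the gauging plate and draw the plug gauge half out

## Robot

A 6-joint arm with a two-finger parallel gripper is mounted at the origin on a cart in front of the work surface, level with it; the furniture and walls round the work are solid. World frame = base frame: x ahead of the robot, y to its left, z up, the work surface at z = 0. Lengths are in mm, angles in degrees, forces in N, time in s.
With the tool pointing down it reaches from about 300 to 850 mm from the base axis. Payload 4.2 kg.
Tool frame: the origin (TCP) lies midway between the tips of the shut fingers; the grasp point (between the pads) lies 19 mm behind it; z points along the fingers, y is the line along which they close (so a half turn about z gives the same grasp; the last joint's range is limited). The gripper opens to 91 mm and grips with 3 to 60 N. Pads are 32 mm wide; open, the fingers measure 118 mm over their backs; the gripper's body (76 mm by 178 mm) begins 60 mm behind the grasp point.
Start: joints at [70.989, 18.312, 89.639, -0, 72.044, -1.146], TCP at [176.397, 547.291, 213.976] pointing down, gripper open.
Joint ranges: [-177.97, 177.97], [-48.28, 115.42], [12.27, 149.76], [-77.06, 257.06], [2.81, 150.46], [-146.56, 146.56]. Speed limits (degrees/s): [147.25, 147.25, 180, 180, 180, 180].

## Interface

Orientations are given as [roll, pitch, yaw] about the fixed x, y, z axes, in that order (R = Rz(yaw) Ry(pitch) Rx(roll)).
In Python, from workcell import env, viewer, order gives the robot as it stands (env), with the cameras (viewer) and the job (order).
- The arm moves only by the tool drive_effector, called as name(argument=value, ...) on one line, values as JSON. Schema: {"type":"object","properties":{"segments":{"type":"array","items":{"type":"array","prefixItems":[{"type":"array","items":{"type":"number"},"minItems":3,"maxItems":3},{"type":"array","items":{"type":"number"},"minItems":3,"maxItems":3}],"minItems":2,"maxItems":2},"minItems":1,"maxItems":8},"jaw":{"type":"number"},"grip_force":{"type":"number"},"only":{"type":"string"},"quiet":{"type":"boolean"},"lines":{"type":"string"}},"required":["segments"],"additionalProperties":false}. segments is a list of rows, 1 to 8 of them, each written [[dx, dy, dz], [rx, ry, rz]]: dx, dy, dz in mm, then a rotation vector rx, ry, rz in degrees; each row shifts and turns the commanded pose from where the row before left it, along the tool's axes as they then stand; what a row does not reach is not made up. A row lasts 1/10 s, in which the tool goes at most 50 mm and 8.59 degrees, less where a joint would pass 70% of its speed; a pose out of reach is approached as far as the arm can. jaw is the finger opening in mm, set as the call begins (left out keeps the last). The fingers move at their own pace and stop on an object; grip_force is the grip in N (left out, the last holds). Time passes only in rows, so rows that do not move let the fingers close. The tool returns the time, the measured TCP pose, the force, the opening and the grip force at its end. only (a regular expression) keeps the lines of the reply that match it, lines (a string "A,B") keeps lines A to B, and quiet returns only ok. Input that does not fit is refused with a message, and nothing moves.
- env.state(): the state, without advancing time (a new reading comes with each control period).
- viewer.grab_frame(name): name is "scene" or "top" or "wrist"; returns the picture (384x512x3 uint8, blue, green, red); there is no depth.
- viewer.camera_model(name): a dict with "fx", "fy", "cx", "cy" (pixels), "D" ([k1, k2, p1, p2, k3] as OpenCV has them; the pictures are not rectified), "T" (4x4, takes a point from camera to world coordinates). Camera axes: x right, y up, looking along -z (the intrinsics and any distortion apply to the point x, -y, -z); pixel columns grow to the right and rows downward; lengths in mm; the calibration is good to about 2 mm. A picture is of the moment at which its call begins: read the wrist's pose just before it. camera_model takes no time and is no camera call; for the wrist camera it gives the pose at the moment of the call.
- order.job_done(): hands the job in; it is judged then, once.
The state is a dict: "time_s": time; "qpos": joint angles; "qvel": joint speeds; "effort": joint torques, N m; "ee_pos": TCP position; "ee_rot": TCP orientation; "force": force on the tool from outside, world axes, zero at the start; "torque": the same for the moment, N m; "gripper_width": finger opening in mm; "gripper_force": force on a finger pad.
Only numpy, scipy, OpenCV 4.12 (cv2) and the standard library are available. Lean on these libraries where they do the work, as an engineer would, in place of code of your own. Each camera call takes 0.05 s, during which the arm holds its last target. There are 200 camera calls.

## Task

Take the block brush and sweep the three hexagon cut-offs off the gauging plate into the tray beside it, without touching them with the gripper, while the plug gauge stays fully down; then stand the brush back upright on the board. Then draw the plug gauge straight up out of its bush, gently, until about half of its bright measuring end shows above the bush and the other half is still in the bore, never right out, and finish while holding it there in the gripper, upright and still. Leave the other things on the board where they stand.

Things in the scene. Friction and masses are not known exactly. Their poses are not given: they have to be found in the camera images.
- board: Fixed plywood work board, 500 (x) x 460 (y) x 24 mm, laid level across the wire cage trolley; everything stands on it. Origin: centre of its underside; its top is 24 mm above that, at world z = 0.130 m.
- plate: Fixed dark steel block, 170 (x) x 110 (y) x 45 high mm. Origin: centre of underside, z up. At its +x end stands a bright guide bush (42 mm wide, 12 high) with the gauge in it; the rest of its top, x -85 to +30, is the flat deck where the cut-offs lie (x -62 to +4, y -30 to +10). The tray adjoins its -y long side: sweeping along plate -y drops things into it.
- deck (a point): Point on the deck's flat top, plate (-30, 0, 45) mm: in the middle of the region of the cut-offs along plate x. Axes as the plate.
- bore_mouth (a point): Centre of the upper rim of the guide bush, plate (54, 0, 57) mm. Axes as the plate; the bore (23.6 mm wide, 54 mm deep, blind) runs straight down from it.
- tray: Fixed blue open tray, 60 x 150 x 24 mm, walls 2 mm, its long side against the plate's -y side, its top 21 mm below the deck. Origin: centre of its underside; own y is the long axis, z up.
- gauge: Plug gauge, 114 mm long, 0.14 kg, loose, upright in the bore, own y pointing up. Origin: 57 mm from both ends, 11 mm off the axis (towards own -z). Along y: bright measuring end, 22 mm across, -57 to -30 mm (at the start all in the bore); black handle, 19 mm across, -30 to +42; bright upper end, 22 mm across, +42 to +57. At the start its low end rests on the floor of the bore, 54 mm below the rim.
- gauge_low_end (a point): Centre of the gauge's lower end face, on its axis.
- gauge_grip (a point): Point on the axis of the gauge's handle, 80 mm above its low end (26 mm above the bush's rim at the start): a place to grip (19 mm wide).
- brush: Block brush, 0.15 kg, stands upright on the board. Origin: centre of underside; z up, x along its length. Rigid bristle block 94 x 18 x 26 high mm (tufts make it look 23 wide), wooden stock 100 x 24 mm from z 25 to 43, upright wooden grip 56 (x) x 18 (y) mm from z 42 to 86.
- brush_grip (a point): Centre of the brush's upright wooden grip, 68 mm above its underside; grip it across its 18 mm (own y).
- cutoff_1: Hexagon steel bar cut-off, 20 mm across flats (23 mm over corners), 16 mm high, 0.04 kg. Origin: centre of its underside.
- cutoff_2: Second hexagon cut-off, same.
- cutoff_3: Third hexagon cut-off, same.
- oil_tin: Bystander: round tin, 68 mm wide, 54 high, at the far edge of the board. Origin: centre of its underside.
- tape_roll: Bystander: roll of brown tape lying flat, 86 mm wide, 30 high, at the far edge. Origin: centre of its underside.
- oilstone: Bystander: oilstone 42 x 125 x 22 mm, at the far edge. Origin: centre of its underside.
- bush_a: Bystander: small turned bush 22 mm wide, 24 high, standing at the far edge. Origin: centre of its underside.

How it is judged (in metres and radians):
On the way, in this order (a step that is already met when the one before it is completed fails the run):
1. all three cut-offs lie in the tray while the gauge is still fully down (x of cutoff_1 in the frame of tray between -0.03 and 0.03 m and y of cutoff_1 in the frame of tray between -0.075 and 0.075 m and z of cutoff_1 in the frame of tray between -0.005 and 0.036 m and x of cutoff_2 in the frame of tray between -0.03 and 0.03 m and y of cutoff_2 in the frame of tray between -0.075 and 0.075 m and z of cutoff_2 in the frame of tray between -0.005 and 0.036 m and x of cutoff_3 in the frame of tray between -0.03 and 0.03 m and y of cutoff_3 in the frame of tray between -0.075 and 0.075 m and z of cutoff_3 in the frame of tray between -0.005 and 0.036 m and z of gauge_low_end in the frame of bore_mouth below -0.044 m), for 0.2 s.
2. the brush stands upright on the board, let go, while the gauge is still fully down (height (world z) of brush between 0.125 and 0.142 m and angle between brush's own z axis and vertical below 0.15 rad and linear speed of brush below 0.02 m/s and contact force between the fingers and brush below 0.2 N and z of gauge_low_end in the frame of bore_mouth below -0.044 m), for 0.1 s.
At the end, for the whole second after the job is handed in: Cut-offs in the tray; brush upright (0.15 rad) on the board, let go; gauge held by the gripper (over 3 N), still, upright within 0.07 rad, 6.5 to 20.5 mm of its 27 mm measuring end still in the bore, low end within 3 mm of the bore axis, pressing on the bush under 15 N (x of cutoff_1 in the frame of tray between -0.03 and 0.03 m and y of cutoff_1 in the frame of tray between -0.075 and 0.075 m and z of cutoff_1 in the frame of tray between -0.005 and 0.036 m and x of cutoff_2 in the frame of tray between -0.03 and 0.03 m and y of cutoff_2 in the frame of tray between -0.075 and 0.075 m and z of cutoff_2 in the frame of tray between -0.005 and 0.036 m and x of cutoff_3 in the frame of tray between -0.03 and 0.03 m and y of cutoff_3 in the frame of tray between -0.075 and 0.075 m and z of cutoff_3 in the frame of tray between -0.005 and 0.036 m and height (world z) of brush between 0.125 and 0.142 m and angle between brush's own z axis and vertical below 0.15 rad and linear speed of brush below 0.02 m/s and z of gauge_low_end in the frame of bore_mouth between -0.0205 and -0.0065 m and horizontal distance between gauge_low_end and bore_mouth below 0.003 m and angle between gauge's own y axis and vertical below 0.07 rad and linear speed of gauge below 0.01 m/s and contact force between the fingers and gauge above 3 N and contact force between gauge and plate below 15 N); the arm keeps its last pose, push and grip.
It fails at once if the gauge is drawn right out of the bore (z of gauge_low_end in the frame of bore_mouth above 0 m).
It fails at once if the gauge jams: it is forced against the bush or plate with more than 30 N (contact force between gauge and plate above 30 N).
It fails at once if the gripper or arm touches a cut-off (contact force between any of the arm, the fingers and cutoff_1 above 0.5 N or contact force between any of the arm, the fingers and cutoff_2 above 0.5 N or contact force between any of the arm, the fingers and cutoff_3 above 0.5 N).
It fails at once if a bystander on the board is moved by more than 25 mm (distance of any of oil_tin, tape_roll, oilstone, bush_a from where it was at the start of the episode above 0.025 m).
It also fails if it takes over 54 s, if anything falls off the work surface, if the arm or the gripper's body presses on something with over 40 N, if the wrist force passes 120 N, or if a joint passes its speed limit or range.

## Working session

There is one attempt and no reset: what is moved stays moved. The work goes in short steps, Python scripts to look and compute and a tool call to move; the robot and the scene stay as the last step left them, time stands still between calls to the robot, and variables do not carry over. Pictures are saved under pics/ and viewed, at most 10 in all, crops included, and the job is handed in when it is done.

```bash
ls; mkdir -p pics
```

Run:
```python
from workcell import env, viewer, order
import cv2
s=env.state();print(s)
for n in("scene","top"):
    cv2.imwrite(f"pics/{n}0.png",viewer.grab_frame(n));m=viewer.camera_model(n);print(n,m)
```

```text
pics
workcell.py
{'time_s': 0.0, 'qpos': array([ 7.09898233e+01,  1.83506074e+01,  8.97051571e+01, -1.15060843e-04,
        7.20416333e+01, -1.14680699e+00]), 'qvel': array([-0.07280725,  0.07592872, -0.10267889, -0.043223  , -0.01650391,
        0.01896109]), 'effort': array([-2.04938013e-03, -4.12467742e+01, -2.31966573e+01,  7.28021446e-02,
        4.57935117e-02, -1.47830319e-04]), 'ee_pos': array([176.23086571, 546.81912102, 213.13908419]), 'ee_rot': array([-1.79902620e+02, -1.83996563e-03,  1.62136664e+02]), 'force': array([ 0.03573299, -0.55332654,  0.93194749]), 'torque': array([ 0.01227079,  0.05295418, -0.03095545]), 'gripper_force': 0.0, 'gripper_width': 91.32158983693564}
scene {'fx': 410.26795772671585, 'fy': 410.26795772671585, 'cx': 253.80255052351563, 'cy': 188.49051704218482, 'D': array([-0.05372978,  0.        ,  0.        ,  0.        ,  0.        ]), 'T': array([[-7.50697907e-01,  3.98995546e-01, -5.26550288e-01,
         1.68423872e+02],
       [-6.60512208e-01, -4.69308483e-01,  5.86065842e-01,
         4.14403994e+02],
       [-1.32768563e-02,  7.87751295e-01,  6.15850325e-01,
         7.28549978e+02],
       [ 0.00000000e+00,  0.00000000e+00,  0.00000000e+00,
         1.00000000e+00]])}
top {'fx': 364.8775982444294, 'fy': 364.8775982444294, 'cx': 256.9231245457522, 'cy': 192.86645579562278, 'D': array([-0.09970187,  0.        ,  0.        ,  0.        ,  0.        ]), 'T': array([[-1.39642354e-02,  9.83311799e-01, -1.81391585e-01,
         4.60803659e+02],
       [-9.99887768e-01, -1.47169117e-02, -2.80412541e-03,
        -9.33916577e+01],
       [-5.42685353e-03,  1.81332069e-01,  9.83406950e-01,
         1.02924750e+03],
       [ 0.00000000e+00,  0.00000000e+00,  0.00000000e+00,
         1.00000000e+00]])}
```

```bash
python3 -c "
import cv2
for n in('scene','top'):
    cv2.imwrite(f'pics/{n}0b.png',cv2.resize(cv2.imread(f'pics/{n}0.png'),(800,600),interpolation=cv2.INTER_CUBIC))"
```

```text
(no output)
```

View pics/top0b.png

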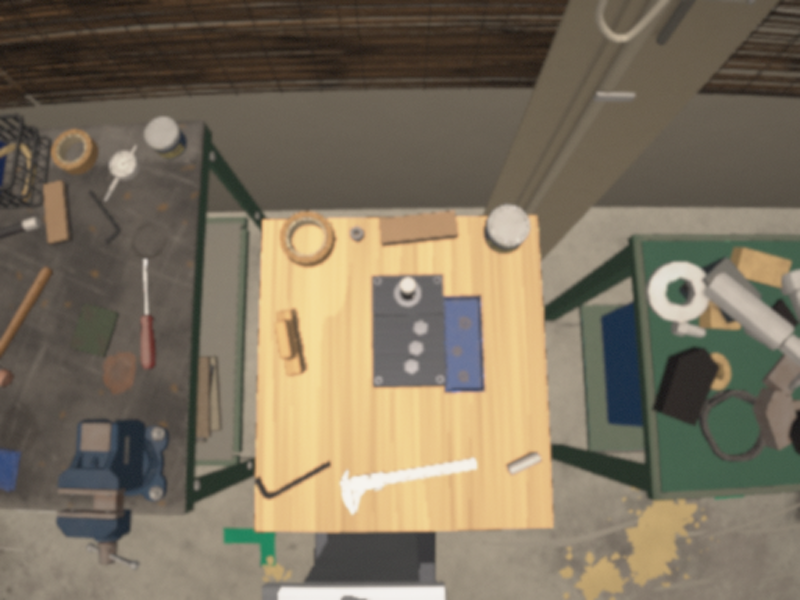

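View pics/scene0b.png

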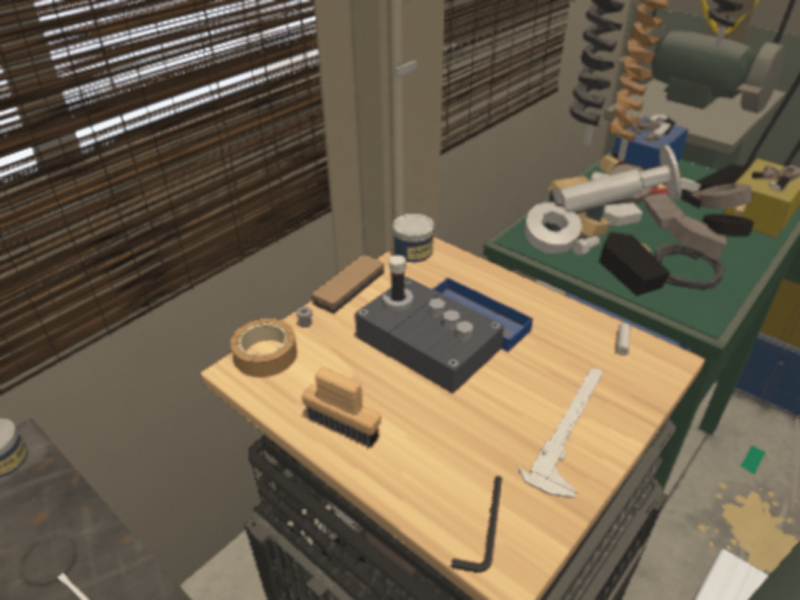

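The top view shows the plate (373–443, 275–387), the tray to its right (−y), the gauge at (407,287), the cut-offs at (421,327), (416,348) and (411,366), and the brush at about (290,342). I'll localise these and enlarge both views.

Create h.py:
```python
import numpy as np, cv2
from workcell import env, viewer, order
def ray(m,uv,z):
    """native pixel -> world point at height z"""
    K=np.array([[m['fx'],0,m['cx']],[0,m['fy'],m['cy']],[0,0,1]])
    p=cv2.undistortPoints(np.array([[uv]],float),K,np.array(m['D'])).ravel()
    d=m['T'][:3,:3]@[p[0],-p[1],-1]; o=m['T'][:3,3]
    return o+d*(z-o[2])/d[2]
def proj(m,P):
    K=np.array([[m['fx'],0,m['cx']],[0,m['fy'],m['cy']],[0,0,1]])
    q=(np.atleast_2d(P)-m['T'][:3,3])@m['T'][:3,:3]; q=q*[1,-1,-1]
    return cv2.projectPoints(q,np.zeros(3),np.zeros(3),K,np.array(m['D']))[0][:,0]
```

Run:
```python
from h import *
m=viewer.camera_model('top')
n=lambda u,v:((u+.5)*.64-.5,(v+.5)*.64-.5)
for k,u,v,z in [('pTL',373,276,175),('pTR',443,275,175),('pBR',444,386,175),('pBL',373,387,175),('c1',421,327,191),('c2',416,348,191),('c3',411,366,191),('gaugetop',407,285,247),('brushgrip',285,335,216)]:
    print(k,ray(m,n(u,v),z).round(1))
a=cv2.imread('pics/top0.png')[160:265,155:325]; b=cv2.imread('pics/scene0.png')[150:290,180:350]
cv2.imwrite('pics/crop0.png',cv2.resize(a,(800,494),interpolation=cv2.INTER_CUBIC))
cv2.imwrite('pics/crop1.png',cv2.resize(b,(728,600),interpolation=cv2.INTER_CUBIC))
```

```text
pTL [659.1 -47.4 175. ]
pTR [ 659.1 -155.   175. ]
pBR [ 489.9 -152.   175. ]
pBL [490.  -46.5 175. ]
c1 [ 576.7 -119.1  191. ]
c2 [ 545.6 -111.1  191. ]
c3 [ 519.3 -103.3  191. ]
gaugetop [628.7 -98.9 247. ]
brushgrip [564.4  78.  216. ]
```

View pics/crop0.png

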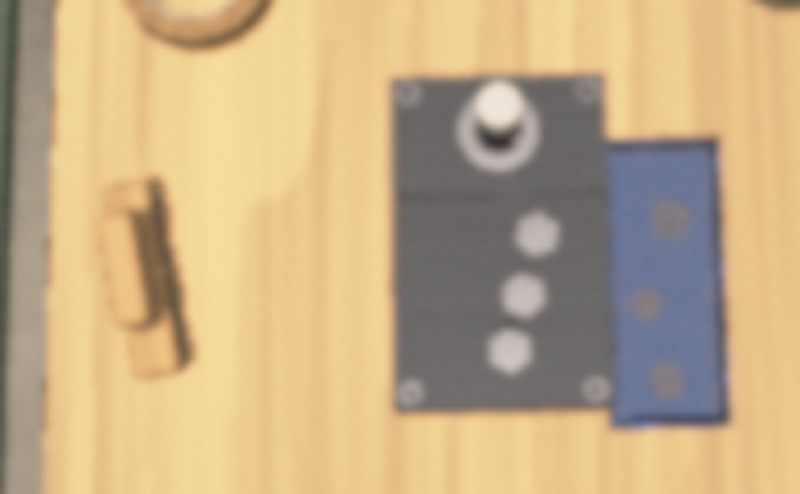

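Add to h.py:
```python
from scipy.spatial.transform import Rotation as Ro
def delta(pos,yaw):
    s=env.state(); R=Ro.from_euler('xyz',s['ee_rot'],degrees=True); T=Ro.from_euler('xyz',[180,0,yaw],degrees=True)
    print('t',round(s['time_s'],2),'tool delta',R.inv().apply(np.array(pos)-s['ee_pos']).round(1),'rotvec',(R.inv()*T).as_rotvec(degrees=True).round(2))
```

Run:
```python
from h import *
m=viewer.camera_model('top')
n=lambda u,v:(155+(u+.5)/4.706-.5,160+(v+.5)/4.706-.5)
for k,u,v,z in [('pTL',392,78,175),('pTR',603,75,175),('pBR',608,409,175),('pBL',395,411,175),('bushL',457,128,187),('bushR',540,128,187),('bushT',498,80,187),('bushB',498,172,187),('c1',537,234,191),('c2',523,296,191),('c3',510,352,191),('gaugetop',497,104,247),
 ('trayTR',717,139,154),('trayBR',728,424,154),('trayBL',612,425,154),('gripTL',105,212,216),('gripBL',122,326,216),('gripTR',135,208,216),('gripBR',150,322,216)]:
    print(k,ray(m,n(u,v),z).round(1))
```

```text
pTL [659.8 -45.8 175. ]
pTR [ 659.8 -153.6  175. ]
pBR [ 490.7 -151.6  175. ]
pBL [491.3 -46.5 175. ]
bushL [630.9 -78.9 187. ]
bushR [ 630.2 -120.5  187. ]
bushT [655.2 -99.8 187. ]
bushB [608.2 -99.1 187. ]
c1 [ 576.2 -117.8  191. ]
c2 [ 545.7 -110.3  191. ]
c3 [ 518.5 -103.5  191. ]
gaugetop [629.9 -98.7 247. ]
trayTR [ 629.7 -213.4  154. ]
trayBR [ 482.9 -213.6  154. ]
trayBL [ 483.4 -154.9  154. ]
gripTL [586.4  90.7 216. ]
gripBL [531.3  81.2 216. ]
gripTR [588.1  76.1 216. ]
gripBR [533.1  67.8 216. ]
```

drive_effector(segments=[[[-32,-20,-7],[0,0,0]],[[-32,-20,-7],[0,0,0]],[[-32,-20,-7],[0,0,0]],[[-32,-20,-7],[0,0,0]],[[-32,-20,-7],[0,0,0]],[[-32,-20,-7],[0,0,0]],[[-32,-20,-7],[0,0,0]],[[-32,-20,-7],[0,0,0]]], jaw=91)

```text
time_s: 0.9
ee_pos: [371.5, 315.0, 270.0]
ee_rot: [-180.0, -0.0, 162.1]
force: [0.4, -0.1, 0.1]
gripper_width: 90.8
gripper_force: 0.0
```

drive_effector(segments=[[[-32,-20,-7],[0,0,0]],[[-32,-20,-7],[0,0,0]],[[-32,-20,-7],[0,0,0]],[[-32,-20,-7],[0,0,0]],[[-32,-20,-7],[0,0,0]],[[-32,-20,-7],[0,0,0]],[[-32,-20,-7],[0,0,0]],[[-32,-20,-7],[0,0,0]]])

```text
time_s: 1.7
ee_pos: [566.2, 84.3, 325.8]
ee_rot: [-180.0, -0.0, 162.1]
force: [-1.1, 0.2, -0.0]
gripper_width: 91.0
gripper_force: 0.0
```

drive_effector(segments=[[[0,0,0],[0,0,-7]],[[0,0,0],[0,0,-7]],[[0,0,0],[0,0,-7]],[[0,0,0],[0,0,-7]],[[0,0,0],[0,0,0]]])

```text
time_s: 2.2
ee_pos: [565.4, 85.5, 325.4]
ee_rot: [180.0, -0.1, -169.9]
force: [0.2, 0.5, -0.8]
gripper_width: 91.0
gripper_force: 0.0
```

Run:
```python
from h import *
cv2.imwrite('pics/w0.png',viewer.grab_frame('wrist'));m=viewer.camera_model('wrist');print(m); np.save('w0.npy',m,allow_pickle=True)
cv2.imwrite('pics/w0b.png',cv2.resize(cv2.imread('pics/w0.png'),(800,600)))
```

```text
{'fx': 305.1593852639197, 'fy': 305.1593852639197, 'cx': 254.32434212603562, 'cy': 194.24893387789746, 'D': array([-0.08297195,  0.        ,  0.        ,  0.        ,  0.        ]), 'T': array([[-1.73035678e-01, -9.44735663e-01, -2.78447808e-01,
         4.85869788e+02],
       [ 9.84914982e-01, -1.65671036e-01, -4.99558454e-02,
         7.12677260e+01],
       [ 1.06433178e-03, -2.82891561e-01,  9.59151308e-01,
         4.95641996e+02],
       [ 0.00000000e+00,  0.00000000e+00,  0.00000000e+00,
         1.00000000e+00]])}
```

View pics/w0b.png

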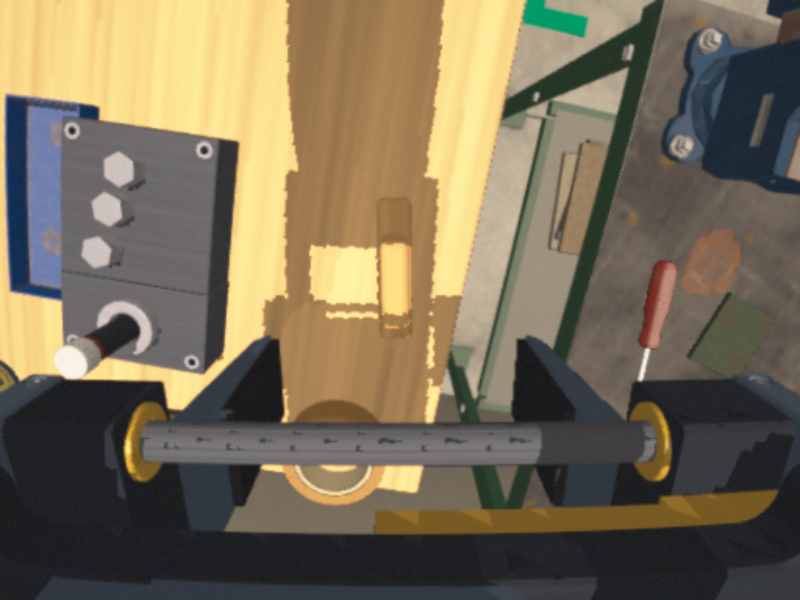

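The wrist view shows the brush nearly aligned with the tool: stock 377–412 × 198–336, grip top 380–411 × 243–316. The hexagons are at (119,169), (108,209) and (97,252), and the bush is at about (125,327).

Run:
```python
from h import *
m=np.load('w0.npy',allow_pickle=True).item()
n=lambda u,v:((u+.5)*.64-.5,(v+.5)*.64-.5)
for k,u,v,z in [('stTL',377,199,173),('stTR',411,198,173),('stBL',380,335,173),('stBR',412,335,173),('gTL',381,243,216),('gTR',411,243,216),('gBL',382,316,216),('gBR',411,316,216),('c3',119,169,191),('c2',108,209,191),('c1',97,252,191),('bush',125,327,187),('pBR',66,116,175),('pBL',238,140,175),('pTL',206,372,175)]:
    print(k,ray(m,n(u,v),z).round(1))
```

```text
stTL [510.3  62.  173. ]
stTR [505.8  84.1 173. ]
stBL [604.8  79.6 173. ]
stBR [600.8 102.3 173. ]
gTL [531.9  69.7 216. ]
gTR [528.9  87.1 216. ]
gBL [576.4  77.7 216. ]
gBR [573.4  95.3 216. ]
c3 [ 516.8 -103.1  191. ]
c2 [ 543.5 -109.8  191. ]
c1 [ 573.5 -117.1  191. ]
bush [625.5 -99.  187. ]
pBR [ 489.  -151.2  175. ]
pBL [487.8 -33.1 175. ]
pTL [655.7 -43.3 175. ]
```

```bash
python3 -c "
from h import *
delta([558,81,179],-169.6)"
```

```text
t 2.25 tool delta [  8.   -3.3 146.5] rotvec [ 0.01 -0.05 -0.41]
```

drive_effector(segments=[[[4,-2,35],[0,0,0]],[[4,-1,35],[0,0,0]],[[0,0,30],[0,0,0]],[[0,0,25],[0,0,0]],[[0,0,15],[0,0,0]],[[0,0,6],[0,0,0]],[[0,0,0],[0,0,0]]], jaw=60)

```text
time_s: 2.95
ee_pos: [557.8, 81.3, 179.3]
ee_rot: [180.0, -0.1, -169.9]
force: [-0.2, 0.2, 0.4]
gripper_width: 60.3
gripper_force: 0.0
```

drive_effector(segments=[[[0,0,0],[0,0,0]],[[0,0,0],[0,0,0]],[[0,0,0],[0,0,0]],[[0,0,0],[0,0,0]],[[0,0,0],[0,0,0]],[[0,0,0],[0,0,0]]], jaw=10, grip_force=40)

```text
time_s: 3.55
ee_pos: [558.2, 81.3, 180.1]
ee_rot: [180.0, 0.0, -169.9]
force: [0.7, -0.3, 1.6]
gripper_width: 18.1
gripper_force: 40.0
```

drive_effector(segments=[[[0,0,-10],[0,0,0]],[[0,0,-25],[0,0,0]],[[0,0,-30],[0,0,0]],[[0,0,-25],[0,0,0]],[[0,0,0],[0,0,5]],[[0,0,0],[0,0,5.1]],[[0,0,0],[0,0,0]]])

```text
time_s: 4.25
ee_pos: [558.1, 81.3, 270.5]
ee_rot: [180.0, 0.0, -180.0]
force: [-0.2, 0.5, -2.3]
gripper_width: 17.6
gripper_force: 40.0
```

```bash
python3 -c "
from h import *
delta([546,-70,270],180)"
```

```text
t 4.25 tool delta [  12.2 -151.2    0.5] rotvec [0.01 0.02 0.04]
```

drive_effector(segments=[[[2,-20,0],[0,0,0]],[[2,-30,0],[0,0,0]],[[2,-30,0],[0,0,0]],[[2,-30,0],[0,0,0]],[[2,-26,0],[0,0,0]],[[2,-15,0],[0,0,0]],[[0,0,15],[0,0,0]],[[0,0,10],[0,0,0]]])

```text
time_s: 5.05
ee_pos: [546.0, -69.8, 244.3]
ee_rot: [180.0, -0.0, -180.0]
force: [-1.1, 0.7, -1.8]
gripper_width: 17.8
gripper_force: 40.0
```

drive_effector(segments=[[[0,0,8],[0,0,0]],[[0,0,5],[0,0,0]],[[0,0,0],[0,0,0]]])

```text
time_s: 5.35
ee_pos: [546.0, -69.2, 231.1]
ee_rot: [180.0, -0.1, -179.9]
force: [0.6, -0.1, -1.4]
gripper_width: 17.9
gripper_force: 40.0
```

Run:
```python
from h import *
a=viewer.grab_frame('scene')[130:290,180:370]; b=viewer.grab_frame('wrist')
cv2.imwrite('pics/s1.png',np.hstack([cv2.resize(a,(400,337)),cv2.resize(b,(400,337))]))
```

```text
(no output)
```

View pics/s1.png

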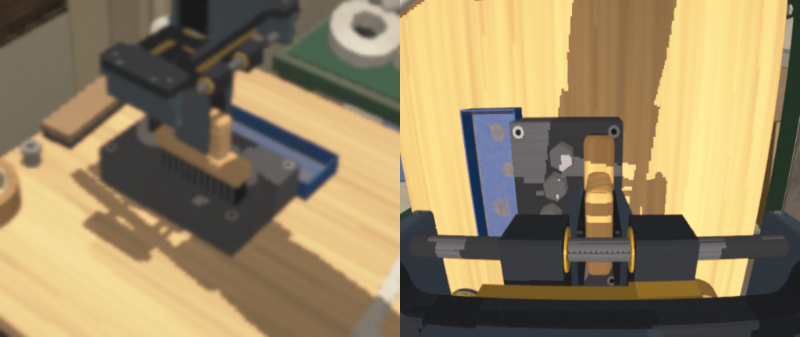

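The brush is over the deck on the +y side with all three cut-offs on its −y side. I'll lower it and sweep.

drive_effector(segments=[[[0,0,2],[0,0,0]],[[0,0,2],[0,0,0]],[[0,0,0],[0,0,0]]])

```text
time_s: 5.75
ee_pos: [546.2, -69.7, 227.8]
ee_rot: [180.0, -0.0, -180.0]
force: [-0.2, 0.0, -1.6]
gripper_width: 17.7
gripper_force: 40.0
```

drive_effector(segments=[[[0,-8,0],[0,0,0]],[[0,-8,0],[0,0,0]],[[0,-8,0],[0,0,0]],[[0,-8,0],[0,0,0]],[[0,-8,0],[0,0,0]],[[0,-8,0],[0,0,0]],[[0,-7,0],[0,0,0]],[[0,-6,0],[0,0,0]]])

```text
time_s: 6.55
ee_pos: [546.3, -131.4, 227.9]
ee_rot: [180.0, 0.0, -180.0]
force: [-0.1, 0.8, -0.5]
gripper_width: 17.9
gripper_force: 40.0
```

drive_effector(segments=[[[0,-5,0],[0,0,0]],[[0,-5,0],[0,0,0]],[[0,-5,0],[0,0,0]],[[0,-5,0],[0,0,0]],[[0,-5,0],[0,0,0]],[[0,-5,0],[0,0,0]],[[0,-5,0],[0,0,0]],[[0,0,0],[0,0,0]]])

```text
time_s: 7.35
ee_pos: [546.4, -166.4, 227.9]
ee_rot: [-180.0, 0.0, 180.0]
force: [0.3, 0.3, -1.1]
gripper_width: 18.0
gripper_force: 40.0
```

drive_effector(segments=[[[0,0,-15],[0,0,0]],[[0,0,-25],[0,0,0]],[[0,20,0],[0,0,0]],[[0,35,0],[0,0,0]],[[0,35,0],[0,0,0]],[[0,35,0],[0,0,0]],[[0,35,0],[0,0,0]],[[0,35,0],[0,0,0]]])

```text
time_s: 8.15
ee_pos: [546.0, 30.8, 268.0]
ee_rot: [180.0, 0.0, -180.0]
force: [0.4, 0.4, -1.9]
gripper_width: 17.4
gripper_force: 40.0
```

drive_effector(segments=[[[0,30,0],[0,0,0]],[[0,20,0],[0,0,0]],[[0,0,0],[0,0,0]]])

```text
time_s: 8.45
ee_pos: [546.0, 81.8, 267.9]
ee_rot: [179.9, -0.0, -179.8]
force: [0.2, 0.2, -1.4]
gripper_width: 18.0
gripper_force: 40.0
```

Run:
```python
from h import *
a=viewer.grab_frame('top')[160:265,155:325]; b=viewer.grab_frame('wrist')
cv2.imwrite('pics/s2.png',np.hstack([cv2.resize(a,(400,337)),cv2.resize(b,(400,337))]))
```

```text
(no output)
```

View pics/s2.png

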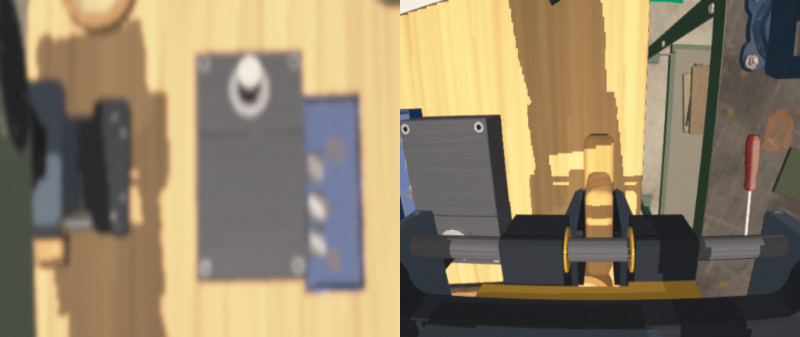

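All three cut-offs are in the tray, around (317,168), (318,207) and (319,242) in the left half. Now I'll put the brush down.

drive_effector(segments=[[[0,0,25],[0,0,0]],[[0,0,30],[0,0,0]],[[0,0,20],[0,0,0]],[[0,0,8],[0,0,0]],[[0,0,3],[0,0,0]],[[0,0,1.5],[0,0,0]],[[0,0,0],[0,0,0]]])

```text
time_s: 9.25
ee_pos: [546.9, 79.1, 181.4]
ee_rot: [180.0, 0.1, -180.0]
force: [0.6, 0.0, -2.1]
gripper_width: 18.3
gripper_force: 40.0
```

Run:
```python
from h import *
m=viewer.camera_model('top')
for p in [(317,168),(318,207),(319,242)]:
    print(ray(m,(155+p[0]*.425,160+p[1]*105/337),145).round(1))
```

```text
[ 574.4 -170.3  145. ]
[ 544.6 -170.5  145. ]
[ 518.2 -170.7  145. ]
```

drive_effector(segments=[[[0,0,1],[0,0,0]],[[0,0,0.8],[0,0,0]],[[0,0,0],[0,0,0]]])

```text
time_s: 9.55
ee_pos: [546.9, 79.3, 180.1]
ee_rot: [180.0, 0.1, -180.0]
force: [-0.7, -0.5, 5.4]
gripper_width: 17.9
gripper_force: 40.0
```

drive_effector(segments=[[[0,0,0],[0,0,0]]], jaw=19.5, grip_force=5)

```text
time_s: 9.65
ee_pos: [546.6, 79.4, 179.3]
ee_rot: [180.0, 0.1, -180.0]
force: [0.5, -0.5, 0.3]
gripper_width: 19.2
gripper_force: 0.0
```

drive_effector(segments=[[[0,0,0],[0,0,0]],[[0,0,0],[0,0,0]]], jaw=26)

```text
time_s: 9.85
ee_pos: [546.1, 79.3, 178.5]
ee_rot: [180.0, -0.0, -180.0]
force: [0.6, -0.6, 0.5]
gripper_width: 25.8
gripper_force: 0.0
```

drive_effector(segments=[[[0,0,0],[0,0,0]],[[0,0,0],[0,0,0]],[[0,0,0],[0,0,0]]], jaw=70)

```text
time_s: 10.15
ee_pos: [546.2, 79.3, 178.5]
ee_rot: [180.0, -0.0, -180.0]
force: [-0.4, -0.8, 0.5]
gripper_width: 47.0
gripper_force: 0.0
```

drive_effector(segments=[[[0,0,-10],[0,0,0]],[[0,0,-30],[0,0,0]],[[0,0,-40],[0,0,0]],[[0,0,-40],[0,0,0]],[[0,0,-41],[0,0,0]],[[-10,-22,0],[0,0,0]],[[-15,-32,0],[0,0,0]],[[-16,-35,0],[0,0,0]]])

```text
time_s: 10.95
ee_pos: [587.6, -10.1, 341.2]
ee_rot: [180.0, 0.1, -179.9]
force: [1.4, -0.2, 0.1]
gripper_width: 70.1
gripper_force: 0.0
```

drive_effector(segments=[[[-16,-35,0],[0,0,0]],[[-15,-32,0],[0,0,0]],[[-10,-22,0],[0,0,0]],[[0,0,0],[0,0,0]],[[0,0,0],[0,0,0]]])

```text
time_s: 11.45
ee_pos: [628.2, -98.8, 339.9]
ee_rot: [180.0, -0.0, 180.0]
force: [0.2, 0.1, -0.3]
gripper_width: 69.6
gripper_force: 0.0
```

Run:
```python
from h import *
print(env.state()['ee_pos'])
m=viewer.camera_model('wrist');np.save('w1.npy',m,allow_pickle=True);f=viewer.grab_frame('wrist')
cv2.imwrite('pics/w1.png',f);cv2.imwrite('pics/w1b.png',cv2.resize(f,(800,600),interpolation=cv2.INTER_CUBIC))
a=viewer.grab_frame('scene');cv2.imwrite('pics/s3.png',a)
```

```text
[628.2064346  -98.78072027 339.88439272]
```

View pics/w1b.png

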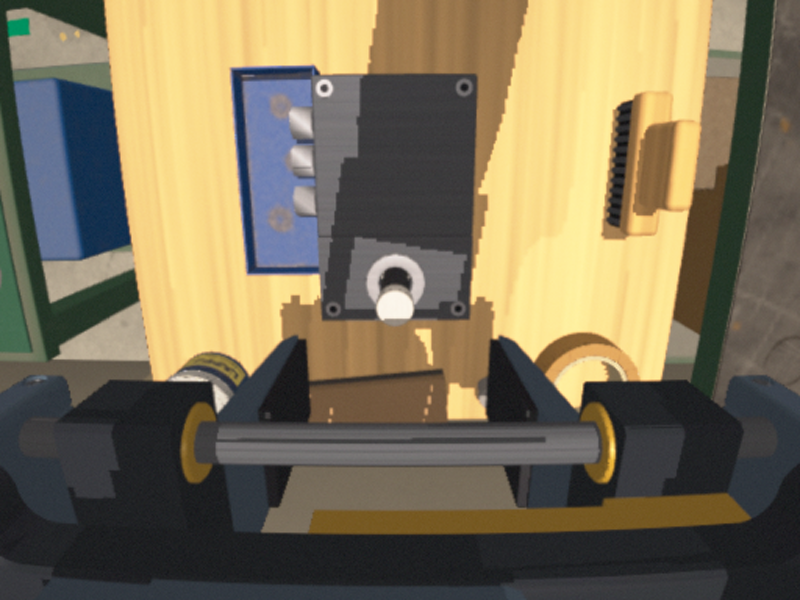

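The gauge top is at (395,303) and the bush rim centre at (395.5,283). The cut-offs are in the tray and the brush is upright.

Run:
```python
from h import *
m=np.load('w1.npy',allow_pickle=True).item()
n=lambda u,v:((u+.5)*.64-.5,(v+.5)*.64-.5)
for k,u,v,z in [('gtop',395,304,247),('bushL',367,283,187),('bushR',424,283,187),('bushT',395,255,187),('bushB',395,311,187)]: print(k,ray(m,n(u,v),z).round(1))
print(m['T'][:3,3].round(1), ((proj(m,[[628.2,-98.8,340]])+.5)/.64-.5).round(1))
```

```text
gtop [ 625.2 -100.4  247. ]
bushL [ 627.7 -120.2  187. ]
bushR [627.7 -80.4 187. ]
bushT [ 607.9 -100.6  187. ]
bushB [ 648.1 -100.7  187. ]
[547.4 -99.3 509.9] [[398.3 378.9]]
```

drive_effector(segments=[[[0,-1.2,20],[0,0,0]],[[0,0,30],[0,0,0]],[[0,0,30],[0,0,0]],[[0,0,30],[0,0,0]],[[0,0,20],[0,0,0]],[[0,0,10],[0,0,0]],[[0,0,5],[0,0,0]],[[0,0,0],[0,0,0]]], jaw=60)

```text
time_s: 12.35
ee_pos: [628.4, -99.4, 195.1]
ee_rot: [180.0, 0.0, -179.9]
force: [1.0, -0.2, -0.3]
gripper_width: 59.9
gripper_force: 0.0
```

drive_effector(segments=[[[0,0,0],[0,0,0]],[[0,0,0],[0,0,0]],[[0,0,0],[0,0,0]],[[0,0,0],[0,0,0]]], jaw=26, grip_force=4)

```text
time_s: 12.75
ee_pos: [628.5, -100.0, 195.1]
ee_rot: [-180.0, 0.1, -180.0]
force: [0.4, 0.5, -0.1]
gripper_width: 30.8
gripper_force: 0.0
```

Run:
```python
from h import *
m=viewer.camera_model('wrist');f=viewer.grab_frame('wrist')
cv2.imwrite('pics/w2.png',cv2.resize(f[150:384,130:380],(641,600),interpolation=cv2.INTER_CUBIC))
```

```text
(no output)
```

View pics/w2.png

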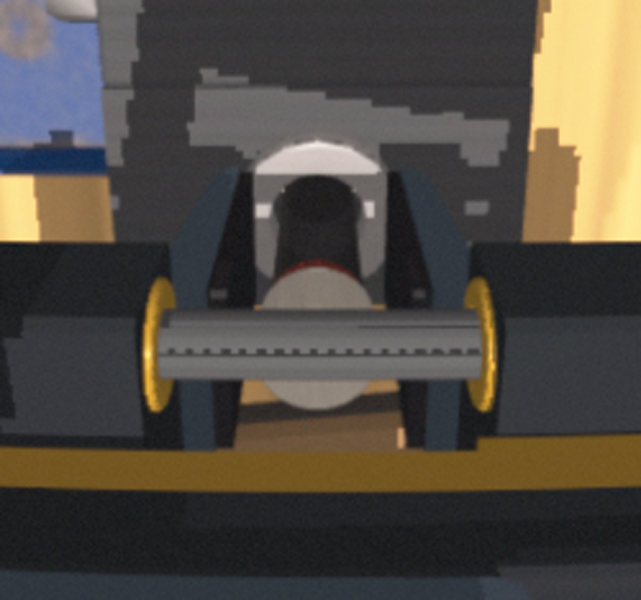

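The fingers (254 to 388, middle 321) straddle the gauge (275 to 362, middle 318.5), so it lies about 0.5 mm towards −y. I'll shift by that and close gently.

drive_effector(segments=[[[0,-0.5,0],[0,0,0]],[[0,0,0],[0,0,0]]], jaw=21, grip_force=4)

```text
time_s: 13.0
ee_pos: [628.4, -100.5, 194.7]
ee_rot: [180.0, 0.0, -180.0]
force: [0.1, 0.4, 1.4]
gripper_width: 21.7
gripper_force: 4.0
```

drive_effector(segments=[[[0,0,0],[0,0,0]],[[0,0,0],[0,0,0]],[[0,0,0],[0,0,0]],[[0,0,0],[0,0,0]]], jaw=10, grip_force=6)

```text
time_s: 13.4
ee_pos: [628.4, -100.4, 194.7]
ee_rot: [180.0, 0.0, -180.0]
force: [0.3, 0.5, 0.6]
gripper_width: 22.0
gripper_force: 6.0
```

The width reads 22, so the pads are catching the upper bright end rather than the 19 mm handle. I'll open and go a bit lower.

drive_effector(segments=[[[0,0,0],[0,0,0]],[[0,0,0],[0,0,0]],[[0,0,2],[0,0,0]],[[0,0,2],[0,0,0]],[[0,0,0],[0,0,0]]], jaw=28, grip_force=4)

```text
time_s: 13.9
ee_pos: [628.0, -100.3, 190.1]
ee_rot: [180.0, -0.1, -180.0]
force: [0.1, 0.6, -0.4]
gripper_width: 27.9
gripper_force: 0.0
```

drive_effector(segments=[[[0,0,0],[0,0,0]],[[0,0,0],[0,0,0]],[[0,0,0],[0,0,0]],[[0,0,0],[0,0,0]],[[0,0,0],[0,0,0]]], jaw=10, grip_force=5)

```text
time_s: 14.4
ee_pos: [628.2, -100.3, 190.5]
ee_rot: [180.0, -0.0, -180.0]
force: [-0.4, 0.6, -2.4]
gripper_width: 21.7
gripper_force: 5.0
```

It is still about 22: the fingers are flat along their length, so the 22 mm upper end meets them first. I'll centre the pads on that upper end instead, with the TCP at about z 221.

drive_effector(segments=[[[0,0,0],[0,0,0]],[[0,0,0],[0,0,0]],[[0,0,-10],[0,0,0]],[[0,0,-12],[0,0,0]],[[0,0,-8],[0,0,0]],[[0,0,0],[0,0,0]],[[0,0,0],[0,0,0]]], jaw=30, grip_force=4)

```text
time_s: 15.1
ee_pos: [628.4, -100.4, 221.1]
ee_rot: [-180.0, 0.0, -180.0]
force: [-0.3, 0.6, -0.4]
gripper_width: 29.8
gripper_force: 0.0
```

drive_effector(segments=[[[0,0,0],[0,0,0]],[[0,0,0],[0,0,0]],[[0,0,0],[0,0,0]],[[0,0,0],[0,0,0]],[[0,0,0],[0,0,0]]], jaw=10, grip_force=6)

```text
time_s: 15.6
ee_pos: [628.1, -100.3, 220.2]
ee_rot: [180.0, -0.1, -180.0]
force: [0.6, -0.6, -0.6]
gripper_width: 21.6
gripper_force: 6.0
```

Run:
```python
from h import *
f=viewer.grab_frame('wrist')[150:384,130:380];a=viewer.grab_frame('scene')[130:260,210:330]
cv2.imwrite('pics/w3.png',np.hstack([cv2.resize(f,(400,374)),cv2.resize(a,(345,374),interpolation=cv2.INTER_CUBIC)]))
```

```text
(no output)
```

View pics/w3.png

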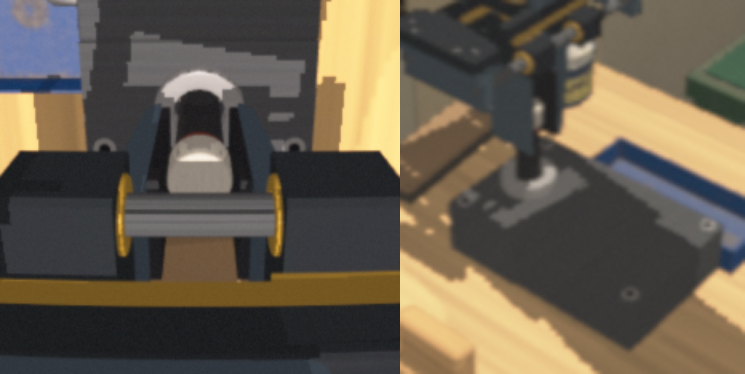

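The pads hold the upper end and the gauge is still seated. I'll firm the grip and lift slowly.

drive_effector(segments=[[[0,0,0],[0,0,0]],[[0,0,0],[0,0,0]],[[0,0,-1],[0,0,0]],[[0,0,-2],[0,0,0]],[[0,0,-2],[0,0,0]],[[0,0,0],[0,0,0]]], jaw=10, grip_force=12)

```text
time_s: 16.3
ee_pos: [628.6, -100.4, 226.2]
ee_rot: [-180.0, 0.1, -180.0]
force: [0.8, 0.3, -2.0]
gripper_width: 21.6
gripper_force: 12.0
```

drive_effector(segments=[[[0,0,-3],[0,0,0]],[[0,0,-3],[0,0,0]],[[0,0,-3],[0,0,0]],[[0,0,-3],[0,0,0]],[[0,0,-3],[0,0,0]],[[0,0,0],[0,0,0]],[[0,0,0],[0,0,0]]])

```text
time_s: 17.0
ee_pos: [628.3, -100.4, 240.7]
ee_rot: [180.0, 0.0, -180.0]
force: [0.1, 0.1, -1.4]
gripper_width: 21.7
gripper_force: 12.0
```

drive_effector(segments=[[[0,0,-3],[0,0,0]],[[0,0,-3],[0,0,0]],[[0,0,-3],[0,0,0]],[[0,0,-3],[0,0,0]],[[0,0,-3],[0,0,0]],[[0,0,-3],[0,0,0]],[[0,0,-2],[0,0,0]],[[0,0,0],[0,0,0]]])

```text
time_s: 17.8
ee_pos: [628.5, -100.4, 261.1]
ee_rot: [-180.0, 0.0, -180.0]
force: [0.2, 1.0, -0.8]
gripper_width: 21.5
gripper_force: 12.0
```

drive_effector(segments=[[[0,0,0],[0,0,0]],[[0,0,0],[0,0,0]],[[0,0,0],[0,0,0]],[[0,0,0],[0,0,0]]])

```text
time_s: 18.2
ee_pos: [628.3, -100.3, 260.5]
ee_rot: [180.0, -0.0, -180.0]
force: [0.0, -0.2, -1.6]
gripper_width: 21.7
gripper_force: 12.0
```

Run:
```python
from h import *
a=viewer.grab_frame('scene')[110:240,220:320];b=viewer.grab_frame('wrist')
cv2.imwrite('pics/w4.png',np.hstack([cv2.resize(a,(400,520),interpolation=cv2.INTER_CUBIC),cv2.resize(b[:,100:380],(379,520))]))
```

```text
(no output)
```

View pics/w4.png

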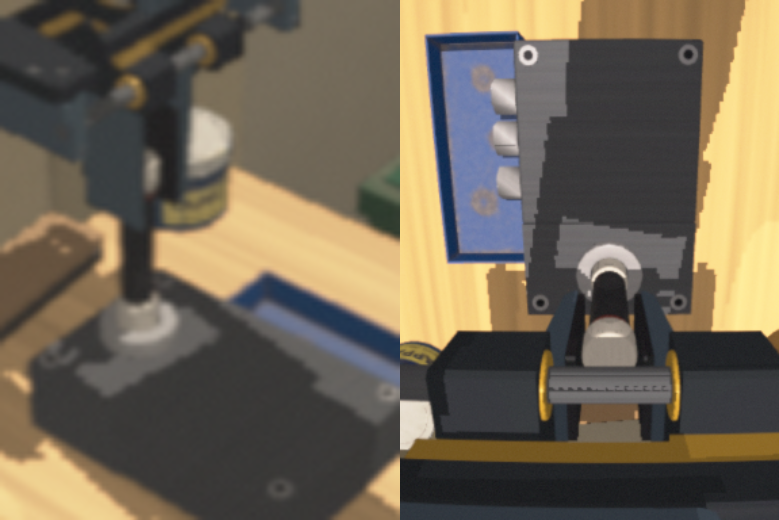

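The handle's lower edge (y≈300) is about 20 px above the rim centre (y≈320). At that scale about 13 mm of the bright end shows, which is half. The gauge is upright, the lateral force is near zero and the cut-offs are in the tray.

```bash
python3 -c "
from workcell import env, viewer, order
print(order.job_done())"
```

```text
the job is handed in; nothing more can be done
None
```

The job is handed in at about 18 s of robot time. The three cut-offs are in the tray and the brush stands upright on the board. The gauge is held upright and still, with about half its measuring end in the bore, gripped by its 22 mm upper end because the fingers reached that before the handle. No verdict came back.

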